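# Put the weighing bottle in the swing-lid storage jar

### The arm

A 7-joint arm with a two-finger parallel gripper is mounted at the origin on the work surface. World frame = base frame: x ahead of the robot, y to its left, z up, the work surface at z = 0. Lengths are in m, angles in rad, forces in N, time in s.
With the tool pointing down it reaches from about 0.425 to 0.925 m from the base axis. Payload 6.8 kg.
Tool frame: the origin (TCP) lies midway between the tips of the shut fingers; the grasp point (between the pads) lies 19 mm behind it (r.grip_depth is the distance from the TCP to the grasp point, in m); z points along the fingers, y is the line along which they close (so a half turn about z gives the same grasp; the last joint's range is limited). The gripper opens to 85 mm and grips with 20 to 120 N. Pads are 22 mm wide; open, the fingers measure 114 mm over their backs; the gripper's body (76 mm by 85 mm) begins 54 mm behind the grasp point. The pads swing forward as they close: fully open they stand 13 mm farther back than shut.
Start: joints at [-1.283, 0.477, 0.022, 1.555, -0.011, 1.109, -0.083], TCP at [0.26, 0.623, 0.205] pointing down, gripper open.
Joint ranges: [-2.96, 2.96], [-0.34, 2.1], [-1.41, 1.46], [0.24, 2.44], [-1.37, 4.51], [0.17, 1.92], [-2.96, 2.96]. Speed limits (rad/s): [2.39, 2.39, 3.14, 3.14, 3.14, 3.14, 3.14].

### API

Orientations are given as a rotation vector (axis times angle).
In Python, from bench import telemetry, grab_frame, calibration, order, silhouettes, r gives the robot as it stands.
- The arm moves only by the tool apply_moves, never from a script. Its argument "moves" is a list of rows, each a list of 7 numbers: the turn, a rotation vector about the tool's x, y, z scaled (see below), then the shift along the tool's x, y, z scaled (see below), then the opening, from -1 (shut) to 1 (fully open). A call has exactly 8 rows; each row shifts and turns the commanded pose from where the row before left it, along the tool's axes as they then stand; what a row does not reach is not made up. The controller multiplies each number of a shift by 1000 mm and each number of a turn by 6 degrees. A row lasts 1/12 s, in which the tool goes at most 41.7 mm and 7.16 degrees, less where a joint would pass 70% of its speed; a pose out of reach is approached as far as the arm can. A call with a number of a shift or a turn outside -1 to 1 is refused whole. A call with a gripper value outside its range is refused whole. The fingers move at their own pace and stop on an object; "grip_force" is the grip in N (left out, the last holds). Time passes only in rows, so rows that do not move let the fingers close, or fill a call up. It gives the time, the measured TCP pose, the force, the opening and the grip force at its end, in the units of the state.
- telemetry.get_obs(): the state, without advancing time (a new reading comes with each control period).
- grab_frame(name): name is "scene" or "top" or "wrist"; returns the picture (400x640x3 uint8, blue, green, red); there is no depth.
- calibration(name): a dict with "fx", "fy", "cx", "cy" (pixels), "k1" (the pictures are not rectified: a ray, as slopes to the right and down, at radius r is drawn at 1 + k1 r^2 times it, then the intrinsics apply), "world_from_camera" (4x4, takes a point from camera to world coordinates); the wrist camera has in their place "mount" (4x4, takes a point from camera to tool coordinates, whose origin is the TCP and whose axes are the flange's). Camera axes: x right, y down, z forward; pixel columns grow to the right and rows downward; lengths in m; the calibration is good to about 2 mm. A picture is of the moment at which its call begins: read the wrist's pose just before it. calibration takes no time and is no camera call.
- order.hand_in(): hands the job in; it is judged then, once.
Trained networks look in the newest picture that a camera, given by its name, has taken for a name from the list of things; names that differ only in an ending like _2 or _b are one class to them, and where a whole thing is asked for, a point or a joint stands for the part that bears it (a point fixed in the world has none). Each returns a list of dicts, best first, with "p" (0 to 1); they miss things now and then, are a little off and sometimes report something else, mostly with a low value. They report only what shows in the picture. A call takes as long as a camera call. They do not tell look-alikes from the thing itself.
- silhouettes(thing, camera): "mask" (400x640 bool, what is visible of it) and "extent" ([centre column, centre row, width, height] in pixels, round what is visible of it).
The state is a dict: "clock": time; "joints": joint angles; "qvel": joint speeds; "tau": joint torques, N m; "tcp_pos": TCP position; "orientation": TCP orientation; "contact_force": force on the tool from outside, world axes, zero at the start; "moment": the same for the moment, N m; "grip_width": finger opening in m; "gripper_force": force on a finger pad.
Only numpy, scipy, OpenCV 4.12 (cv2) and the standard library are available. Lean on these libraries where they do the work, as an engineer would, in place of code of your own. Each camera call takes 0.05 s, during which the arm holds its last target. There are 200 camera calls.

### The job

Put the short, squat bottle into the dry-storage jar and close the jar up again: unscrew the jar's lid by its wing handle until it is fully free, swing it well aside on its arm, and set the squat bottle down gently and upright on the jar's floor. Then swing the lid back over the jar and screw it fully home. Leave the two tall vials, the petri dish and the slide box where they stand.

Things in the scene. Friction and masses are not known exactly. Their poses are not given: they have to be found in the camera images.
- jar: dry-storage jar, fixed to the bench: a grey plate 120 (x) x 185 (y) x 12 mm thick that carries a clear round jar, outer diameter 92, inner diameter 84 mm, rim 80 mm above the bench, with a steel post 18 mm thick standing 90 mm from the jar's axis towards the plate's -y. Origin on the jar's axis at bench level, z up; turned about z by up to 0.35 rad
- jar_in (a point): centre of the jar's inner floor, 17 mm above the bench and 63 mm below the rim
- post_axis (a point): point on the vertical axis of the post, at the middle of the swing arm's height (107 mm above the bench). The arm is a flat bar 10 mm thick, 18 mm wide (its top at 112 mm), and reaches 90 mm from this axis to the lid's axis
- lid_grip (a point): middle of the lid's wing handle, on the lid's axis, 136 mm above the bench when screwed down; rises 6 mm per rad of unscrewing. The wing is a grey upright flat bar 60 mm long, 14 mm thick, 32 mm tall (15 mm of it above this point), above the arm. Its x runs along the wing, y across its thickness, z up; turns with lid and arm
- jar_mouth (a point): centre of the jar's mouth at rim height, 80 mm above the bench. The lid is a white disc of 100 mm diameter under the arm, whose plug hangs in this mouth while it is screwed down
- lid (a joint): twist of the lid relative to its arm in rad: 0 = screwed fully home, 1.4 = fully unscrewed (end stop). Grows counter-clockwise seen from above. The plug leaves the mouth at about 1.0; before that the arm cannot swing. Light friction, stays where it is left. With the lid at 0 the wing stands at -0.6 rad to the jar's x axis when the arm is at 0
- swing (a joint): swing of the arm about the post in rad: 0 = lid centred over the jar (end stop), 1.75 = fully aside (end stop). Grows clockwise seen from above, carrying the lid from the jar towards the jar's +x. Friction about 0.12 N m, stays where it is left
- squat: the short, squat bottle: amber glass with a white cap, 32 mm diameter, 42 mm tall, about 60 g, loose, upright. Origin at the centre of its underside
- tall_a: tall vial, amber glass with a white cap, 22 mm diameter, 74 mm tall, upright on the bench; to be left alone. Origin at the centre of its underside
- tall_b: a second tall vial, just like the first; to be left alone
- dish: clear petri dish with its cover, 90 mm diameter, 18 mm tall; to be left alone. Origin at the centre of its underside
- slidebox: box of microscope slides, 85 x 60 x 29 mm; to be left alone. Origin at the centre of its underside
Mind the look-alikes: they are no part of the job. Leave any blue or pink look-alike of the squat alone.

How it is judged:
On the way, in this order (a step that is already met when the one before it is completed fails the run):
1. the lid is unscrewed over the jar (at least 0.95 rad, arm not yet swung) (value of joint lid above 0.95 rad and value of joint swing below 0.1 rad), for 0.05 s.
2. the lid is swung well aside (at least 1.1 rad) (value of joint swing above 1.1 rad), for 0.1 s.
3. the squat bottle stands upright on the floor of the open jar, let go (horizontal distance between squat and jar_in below 0.034 m and z of squat in the frame of jar_in between -0.006 and 0.012 m and angle between squat's own z axis and vertical below 0.2 rad and linear speed of squat below 0.02 m/s and contact force between the fingers and squat below 0.1 N and value of joint swing above 1 rad), for 0.2 s.
4. the lid is swung back over the jar, with the bottle standing inside (horizontal distance between squat and jar_in below 0.034 m and z of squat in the frame of jar_in between -0.006 and 0.012 m and angle between squat's own z axis and vertical below 0.2 rad and value of joint swing below 0.06 rad), for 0.05 s.
At the end, for the whole second after the job is handed in: the squat bottle stands upright (within 0.2 rad) and still on the jar's floor, within 34 mm of its centre; the arm is back over the jar (swing below 0.05 rad) and the lid is screwed home (below 0.12 rad); the two tall vials, the dish and the slide box are within 30 mm of where they stood (horizontal distance between squat and jar_in below 0.034 m and z of squat in the frame of jar_in between -0.006 and 0.012 m and angle between squat's own z axis and vertical below 0.2 rad and linear speed of squat below 0.02 m/s and value of joint lid below 0.12 rad and value of joint swing below 0.05 rad and distance of each of tall_a, tall_b, dish, slidebox from where it was at the start of the episode below 0.03 m); the robot touches nothing.
It fails at once if the squat bottle is dropped into the jar (moving faster than 0.5 m/s inside it) (horizontal distance between squat and jar_in below 0.045 m and z of squat in the frame of jar_in below 0.07 m and linear speed of squat above 0.5 m/s).
It fails at once if one of the things to be left alone is knocked over or moved more than 30 mm (distance of any of tall_a, tall_b, dish, slidebox from where it was at the start of the episode above 0.03 m or angle between any of tall_a, tall_b, dish, slidebox's own z axis and vertical above 0.5 rad).
It also fails if it takes over 72 s, if anything falls off the work surface, if the arm or the gripper's body presses on something with over 40 N, if the wrist force passes 120 N, or if a joint passes its speed limit or range.

## Working session

There is one attempt and no reset: what is moved stays moved. The work goes in short steps, Python scripts to look and compute and a tool call to move; the robot and the scene stay as the last step left them, time stands still between calls to the robot, and variables do not carry over. Pictures are saved under pics/ and viewed, at most 10 in all, crops included, and the job is handed in when it is done.

Besides the shell and the picture viewer there is one more tool, called after "Call:" as name([rows], argument=value, ...), one row to a line, values as JSON. apply_moves: Moves the arm, as the interface text tells. Its arguments: {"type":"object","properties":{"moves":{"type":"array"},"grip_force":{"type":"number"}},"required":["moves"]}

```bash
mkdir -p pics; ls; cat > h.py <<'E'
import numpy as np, cv2
from bench import telemetry, grab_frame, calibration, order, silhouettes, r
from scipy.spatial.transform import Rotation as R
def pose():
    s=telemetry.get_obs(); T=np.eye(4); T[:3,:3]=R.from_rotvec(s["orientation"]).as_matrix(); T[:3,3]=s["tcp_pos"]; return T
def wfc(n,T=None):
    c=calibration(n)
    return np.array(c["world_from_camera"]) if "world_from_camera" in c else (pose() if T is None else T)@np.array(c["mount"])
def K(c): return np.array([[c["fx"],0,c["cx"]],[0,c["fy"],c["cy"]],[0,0,1.]])
def ray(n,px,T=None):
    c=calibration(n); W=wfc(n,T)
    p=cv2.undistortPoints(np.array([[px]],float),K(c),np.array([c["k1"],0,0,0.]))[0,0]
    return W[:3,3],W[:3,:3]@np.array([p[0],p[1],1])
def atz(n,px,z,T=None):
    o,d=ray(n,px,T); return o+d*(z-o[2])/d[2]
def proj(n,X,T=None):
    c=calibration(n); W=np.linalg.inv(wfc(n,T))
    return cv2.projectPoints(np.array(X,float).reshape(-1,3),cv2.Rodrigues(W[:3,:3])[0],W[:3,3],K(c),np.array([c["k1"],0,0,0.]))[0][:,0]
def tri(rays):
    A=np.zeros((3,3));b=np.zeros(3)
    for o,d in rays:
        d=d/np.linalg.norm(d);M=np.eye(3)-np.outer(d,d);A+=M;b+=M@o
    return np.linalg.solve(A,b)
E
python3 - <<'E'
from h import *
np.set_printoptions(precision=3,suppress=True)
ims=[]
for n in("scene","top"):
    im=grab_frame(n); cv2.imwrite(f"pics/{n}0.png",im)
    for t in("squat","jar","lid_grip","lid","tall_a","dish","slidebox","post_axis"):
        try:
            for d in silhouettes(t,n)[:4]: print(n,t,round(d["p"],2),np.round(d["extent"],1))
        except Exception as e: print(n,t,repr(e)[:80])
    print(np.array(calibration(n)["world_from_camera"]))
print(telemetry.get_obs()["clock"],pose(), r.grip_depth)
E
```

```text
pics
scene squat 0.75 [333.4 208.1   6.9  20.2]
scene squat 0.69 [380.1 219.4  14.6  18.7]
scene squat 0.69 [353.2 188.1  15.7  21.2]
scene squat 0.54 [361.8 204.5   7.2  15.6]
scene jar 0.79 [301.  142.2  58.6  65.6]
scene lid_grip 0.64 [305.6 135.6  38.1  27.9]
scene lid 0.85 [303.  135.3  35.3  34.5]
scene tall_a 0.63 [376.6 242.2  10.9  28.1]
scene tall_a 0.57 [317.  233.9   8.2  24.4]
scene dish 0.72 [440.  286.4  42.7  34.9]
scene post_axis 0.81 [298.9 145.9  63.1  64.7]
[[-0.884  0.323 -0.338  0.975]
 [ 0.467  0.616 -0.634  0.797]
 [ 0.004 -0.719 -0.695  0.865]
 [ 0.     0.     0.     1.   ]]
top squat 0.68 [317.1 230.   14.   13.4]
top squat 0.51 [334.4 263.1  10.1  12.6]
top jar 0.73 [424.2 242.9  76.3  52.5]
top lid 0.96 [414.6 240.1  39.   38.4]
top tall_a 0.62 [304.8 261.2  12.4  15.3]
top dish 0.58 [194.8 264.6  32.6  31.4]
top slidebox 0.6 [314.9 140.9  26.2  35. ]
top post_axis 0.61 [420.7 238.4  80.   50.6]
[[-0.007 -0.994  0.109  0.479]
 [-1.     0.008  0.014  0.076]
 [-0.015 -0.108 -0.994  1.068]
 [ 0.     0.     0.     1.   ]]
0.9 [[-0.923  0.386 -0.     0.26 ]
 [ 0.386  0.923  0.     0.623]
 [ 0.     0.    -1.     0.205]
 [ 0.     0.     0.     1.   ]] 0.0187
```

```bash
python3 - <<'E'
import cv2,numpy as np
a=cv2.imread("pics/scene0.png")[90:330,240:500];b=cv2.imread("pics/top0.png")[100:320,160:480]
a=cv2.resize(a,(650,600),interpolation=3)
cv2.imwrite("pics/c1.png",a)
cv2.imwrite("pics/c2.png",cv2.resize(b,(800,550),interpolation=3))
E
```

```text
(no output)
```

View pics/c1.png

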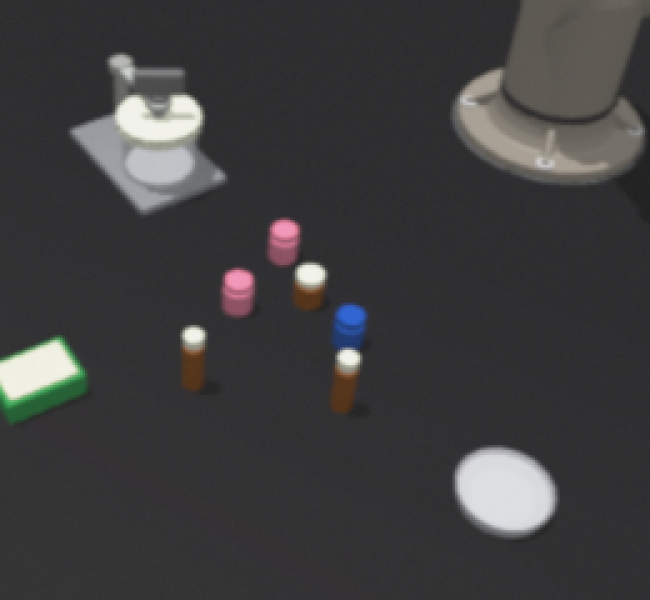

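View pics/c2.png

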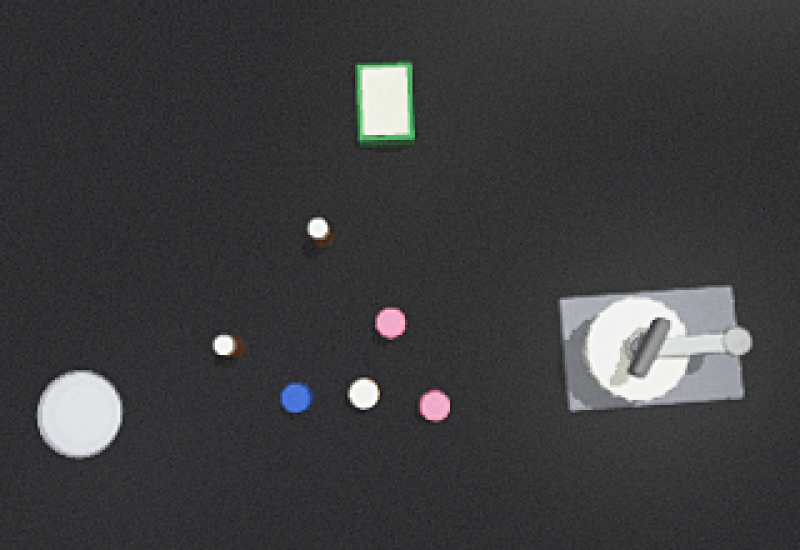

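The squat bottle (amber with a white cap) is at scene (364,205) and top (306,257). Possible mix-ups:
- Pink look-alikes: top (316,229) and (334,262).
- Blue look-alike: top (278,259).
- Tall vials with white caps: top (287,192) and (250,238).

The jar's lid is at top (415,240), the wing at about (420,239) and the post at (455,236).

```bash
python3 - <<'E'
from h import *
np.set_printoptions(precision=4,suppress=True)
t=cv2.imread("pics/top0.png").astype(int); s=cv2.imread("pics/scene0.png").astype(int)
def blob(im,cx,cy,w,f):
    y,x=np.mgrid[cy-w:cy+w+1,cx-w:cx+w+1]; m=f(im[cy-w:cy+w+1,cx-w:cx+w+1])
    return np.array([x[m].mean(),y[m].mean()]),m.sum()
wh=lambda p:(p.min(-1)>150)
c,n=blob(t,306,257,9,wh); print("squat top",c,n,atz("top",c,.042))
c2,n2=blob(s,364,200,8,wh); print("scene",c2,n2,atz("scene",c2,.042)); print("tri",tri([ray("top",c),ray("scene",c2)]))
C=lambda x,y:(x/2.5+160-.3,y/2.5+100-.3)
cor=np.array([atz("top",C(*p),.012)[:2] for p in[(560,298),(731,286),(743,398),(570,411)]]); print(cor,np.linalg.norm(np.diff(cor,axis=0),axis=1))
ax=np.arctan2(*(cor[0]-cor[3])[::-1]); ay=np.arctan2(*(cor[0]-cor[1])[::-1])-np.pi/2; print("yaw",ax,ay,np.arctan2(*(cor[1]-cor[2])[::-1]),np.arctan2(*(cor[3]-cor[2])[::-1])-np.pi/2)
lid=silhouettes("lid","top")
post=atz("top",C(737,340),.115); print("post",post)
D=lambda x,y:(x/2.5+240,y/2.5+90)
print("lid disc z95",atz("top",C(637,349),.095),"wing top",atz("top",C(651,347),.151),atz("top",C(640,370),.151),atz("top",C(664,323),.151))
print("wing tri",tri([ray("top",C(651,347)),ray("scene",D(157,73))]))
for nm,p,z in [("pinkA",(390,323),.042),("pinkB",(434,406),.042),("blue",(296,398),.042),("tallA",(318,229),.074),("tallB",(224,345),.074)]: print(nm,atz("top",C(*p),z))
E
```

```text
squat top [305.1743 257.0459] 109 [0.4551 0.1248 0.042 ]
scene [363.8846 199.4231] 78 [0.456  0.1254 0.042 ]
tri [0.4552 0.1248 0.0411]
[[ 0.5536 -0.0829]
 [ 0.5649 -0.265 ]
 [ 0.4467 -0.2727]
 [ 0.4345 -0.0906]] [0.1825 0.1185 0.1825]
yaw 0.06424657301553176 0.06204828798572448 0.06472199284113428 0.06653577825061063
post [ 0.5048 -0.2353  0.115 ]
lid disc z95 [ 0.4973 -0.1441  0.095 ] wing top [ 0.498  -0.1444  0.151 ] [ 0.4771 -0.1336  0.151 ] [ 0.5199 -0.1571  0.151 ]
wing tri [ 0.4989 -0.1456  0.1482]
pinkA [0.527  0.0974 0.042 ]
pinkB [0.4418 0.0529 0.042 ]
blue [0.4508 0.1943 0.042 ]
tallA [0.621 0.169 0.074]
tallB [0.5047 0.263  0.074 ]
```

Call:
apply_moves([
  [0,0,0,-0.0216,-0.0224,-0.0022,0],
  [0,0,0,-0.0216,-0.0224,-0.0022,0],
  [0,0,0,-0.0216,-0.0224,-0.0022,0],
  [0,0,0,-0.0216,-0.0224,-0.0022,0],
  [0,0,0,-0.0216,-0.0224,-0.0022,0],
  [0,0,0,-0.0216,-0.0224,-0.0022,0],
  [0,0,0,-0.0216,-0.0224,-0.0022,0],
  [0,0,0,-0.0216,-0.0224,-0.0022,0],
], grip_force=60)

```text
clock: 1.62
tcp_pos: [0.351, 0.3894, 0.2229]
orientation: [0.618, 3.08, 0.001]
contact_force: [1.4, 0.4, -0.1]
grip_width: 0.0422
gripper_force: 0.0
```

Call:
apply_moves([
  [0,0,0,-0.0216,-0.0224,-0.0022,0],
  [0,0,0,-0.0216,-0.0224,-0.0022,0],
  [0,0,0,-0.0216,-0.0224,-0.0022,0],
  [0,0,0,-0.0216,-0.0224,-0.0022,0],
  [0,0,0,-0.0216,-0.0224,-0.0022,0],
  [0,0,0,-0.0216,-0.0224,-0.0022,0],
  [0,0,0,-0.0216,-0.0224,-0.0022,0],
  [0,0,0,-0.0216,-0.0224,-0.0022,0],
])

```text
clock: 2.28
tcp_pos: [0.4413, 0.1574, 0.2406]
orientation: [0.618, 3.08, 0.001]
contact_force: [1.2, 0.3, -0.4]
grip_width: 0.0426
gripper_force: 0.0
```

```bash
python3 - <<'E'
from h import *
np.set_printoptions(precision=4,suppress=True)
T=pose();im=grab_frame("wrist");cv2.imwrite("pics/w1.png",im);print(T,telemetry.get_obs()["joints"])
print(proj("wrist",[[.455,.1248,.042],[.455,.1248,0],[.498,-.1445,.151]],T),calibration("wrist")["mount"])
E
```

```text
[[-0.9227  0.3855  0.0006  0.4413]
 [ 0.3855  0.9227  0.0006  0.1574]
 [-0.0003  0.0008 -1.      0.2406]
 [ 0.      0.      0.      1.    ]] [-0.7194  0.0879  0.2758  2.0021 -0.0247  1.0537  0.7348]
[[302.7428 192.5618]
 [304.4065 184.9525]
 [103.6202 335.1336]] [[-0.0006 -0.9509 -0.3095  0.08  ]
 [ 1.     -0.0005 -0.0006 -0.0004]
 [ 0.0004 -0.3095  0.9509 -0.1696]
 [ 0.      0.      0.      1.    ]]
```

View pics/w1.png

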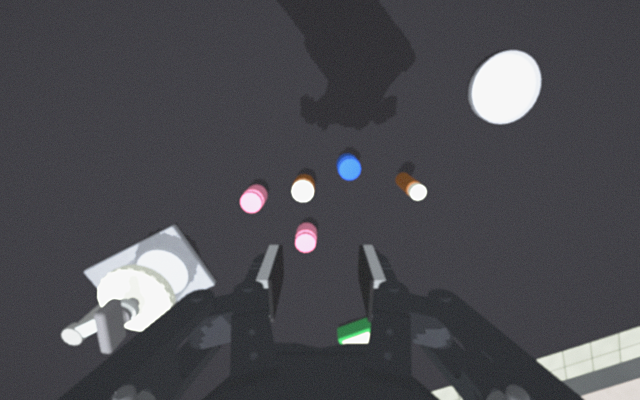

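The wrist view shows the white-capped squat at (303,190), where I predicted it. Pink is at (253,200) and (306,238), blue at (349,167), and the jar wing at about (110,325). The choice is confirmed.

Call:
apply_moves([
  [0,0,0,-0.0211,-0.0321,0,0],
  [0,0,0,-0.0211,-0.0321,0,0],
  [0,0,0,-0.0211,-0.0321,0,0],
  [0,0,0,-0.0211,-0.0321,0,0],
  [0,0,0,-0.0211,-0.0321,0,0],
  [0,0,0,-0.0211,-0.0321,0,0],
  [0,0,0,-0.0211,-0.0321,0,0],
  [0,0,0,-0.0211,-0.0321,0,0],
])

```text
clock: 3.0
tcp_pos: [0.4979, -0.1447, 0.2406]
orientation: [0.617, 3.08, 0.001]
contact_force: [0.6, 0.0, 0.5]
grip_width: 0.043
gripper_force: 0.0
```

Call:
apply_moves([
  [0,0,1,0,0,0,0],
  [0,0,1,0,0,0,0],
  [0,0,1,0,0,0,0],
  [0,0,1,0,0,0,0],
  [0,0,1,0,0,0,0],
  [0,0,1,0,0,0,0],
  [0,0,1,0,0,0,0],
  [0,0,1,0,0,0,0],
])

```text
clock: 3.67
tcp_pos: [0.4978, -0.1429, 0.2403]
orientation: [1.824, 2.558, 0.001]
contact_force: [0.3, 0.2, 0.2]
grip_width: 0.0427
gripper_force: 0.0
```

Call:
apply_moves([
  [0,0,1,0,0,0,0],
  [0,0,1,0,0,0,0],
  [0,0,1,0,0,0,0],
  [0,0,1,0,0,0,0],
  [0,0,1,0,0,0,0],
  [0,0,1,0,0,0,0],
  [0,0,1,0,0,0,0],
  [0,0,1,0,0,0,0],
])

```text
clock: 4.33
tcp_pos: [0.4978, -0.1429, 0.2403]
orientation: [-2.706, -1.595, -0.001]
contact_force: [0.1, 0.4, 0.0]
grip_width: 0.0426
gripper_force: 0.0
```

Call:
apply_moves([
  [0,0,1,0,0,0,0],
  [0,0,1,0,0,0,0],
  [0,0,1,0,0,0,0],
  [0,0,1,0,0,0,0],
  [0,0,1,0,0,0,0],
  [0,0,1,0,0,0,0],
  [0,0,1,0,0,0,0],
  [0,0,1,0,0,0,0],
])

```text
clock: 5.0
tcp_pos: [0.4978, -0.1428, 0.2403]
orientation: [-3.121, -0.357, -0.001]
contact_force: [0.3, -0.2, -0.5]
grip_width: 0.0431
gripper_force: 0.0
```

Call:
apply_moves([
  [0,0,0.91,0,0,0,0],
  [0,0,0.91,0,0,0,0],
  [0,0,0.91,0,0,0,0],
  [0,0,0.91,0,0,0,0],
  [0,0,0.91,0,0,0,0],
  [0,0,0.91,0,0,0,0],
  [0,0,0.91,0,0,0,0],
  [0,0,0.91,0,0,0,0],
])

```text
clock: 5.67
tcp_pos: [0.4978, -0.1428, 0.2403]
orientation: [-3.03, 0.829, -0.0]
contact_force: [0.7, 1.0, 0.7]
grip_width: 0.0423
gripper_force: 0.0
```

```bash
python3 - <<'E'
from h import *
np.set_printoptions(precision=4,suppress=True)
T=pose();im=grab_frame("wrist");cv2.imwrite("pics/w2.png",im)
print(T,np.arctan2(T[1,1],T[0,1]),telemetry.get_obs()["joints"],telemetry.get_obs()["clock"])
u=np.array([np.cos(-.536),np.sin(-.536)]);v=np.array([-u[1],u[0]]);c=np.array([.4982,-.1447])
P=[np.r_[c+a*.03*u+b*.007*v,.151] for a,b in((1,1),(1,-1),(-1,-1),(-1,1))]
q=proj("wrist",P,T);print(q)
cv2.polylines(im,[np.int32(np.round(q))],True,(0,0,255),1)
cv2.imwrite("pics/w2o.png",im)
E
```

```text
[[ 0.8607 -0.5091  0.0004  0.4978]
 [-0.5091 -0.8607  0.0005 -0.1428]
 [ 0.0001 -0.0006 -1.      0.2403]
 [ 0.      0.      0.      1.    ]] -2.1049904228256207 [-0.7786  0.3395  1.1828  1.9346 -0.3532  1.1004 -1.5615] 5.7167
[[314.0412 165.4179]
 [328.9697 165.4357]
 [328.3343 224.6978]
 [314.3961 224.6824]]
```

View pics/w2o.png

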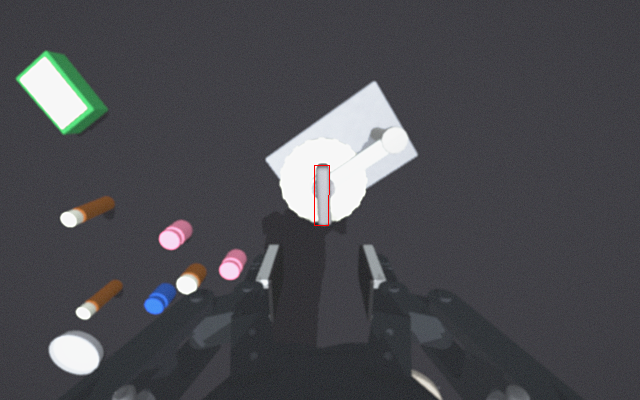

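The wrist view shows the wing at columns 316–330, rows 164–225, matching the predicted overlay to about 1 px. Now down to the wing.

Call:
apply_moves([
  [0,0,0,0.0013,0.0014,0.0148,0],
  [0,0,0,0,0,0.0148,0],
  [0,0,0,0,0,0.0148,0],
  [0,0,0,0,0,0.0148,0],
  [0,0,0,0,0,0.0148,0],
  [0,0,0,0,0,0.0148,0],
  [0,0,0,0,0,0.0148,0],
  [0,0,0,0,0,0.0148,0],
])

```text
clock: 6.38
tcp_pos: [0.4983, -0.1446, 0.1211]
orientation: [-3.033, 0.818, -0.0]
contact_force: [-0.2, -0.6, -0.8]
grip_width: 0.0426
gripper_force: 0.0
```

Call:
apply_moves([
  [0,0,0,0,0,0,-1],
  [0,0,0,0,0,0,-1],
  [0,0,0,0,0,0,-1],
  [0,0,0,0,0,0,-1],
  [0,0,0,0,0,0,-1],
  [0,0,0,0,0,0,-1],
  [0,0,0,0,0,0,-1],
  [0,0,0,0,0,0,-1],
])

```text
clock: 7.05
tcp_pos: [0.4984, -0.1455, 0.1222]
orientation: [3.032, -0.823, 0.001]
contact_force: [-0.1, -3.9, -0.9]
grip_width: 0.0106
gripper_force: 59.1
```

Call:
apply_moves([
  [0,0,-0.8,0,0,-0.0005,-1],
  [0,0,-0.8,0,0,-0.0005,-1],
  [0,0,-0.8,0,0,-0.0005,-1],
  [0,0,-0.8,0,0,-0.0005,-1],
  [0,0,-0.8,0,0,-0.0005,-1],
  [0,0,-0.8,0,0,-0.0005,-1],
  [0,0,-0.8,0,0,-0.0005,-1],
  [0,0,-0.8,0,0,-0.0005,-1],
])

```text
clock: 7.72
tcp_pos: [0.4984, -0.1452, 0.1262]
orientation: [3.133, 0.226, 0.001]
contact_force: [-0.5, -2.1, -0.1]
grip_width: 0.0107
gripper_force: 59.1
```

Call:
apply_moves([
  [0,0,-0.8,0,0,-0.0005,-1],
  [0,0,-0.8,0,0,-0.0005,-1],
  [0,0,-0.8,0,0,-0.0005,-1],
  [0,0,-0.8,0,0,-0.0005,-1],
  [0,0,-0.8,0,0,-0.0005,-1],
  [0,0,-0.8,0,0,-0.0005,-1],
  [0,0,-0.8,0,0,-0.0005,-1],
  [0,0,-0.8,0,0,-0.0005,-1],
])

```text
clock: 8.38
tcp_pos: [0.4982, -0.1451, 0.1302]
orientation: [-2.885, -1.244, -0.001]
contact_force: [-0.6, -2.1, 0.5]
grip_width: 0.011
gripper_force: 59.2
```

Call:
apply_moves([
  [0,0,0,0,0,0,-1],
  [0,0,0,0,0,0,-1],
  [0,0,0,0,0,0,-1],
  [0,0,0,0,0,0,-1],
  [0,0,0,0,0,0,-1],
  [0,0,0,0,0,0,-1],
  [0,0,0,0,0,0,-1],
  [0,0,0,0,0,0,-1],
])

```text
clock: 9.05
tcp_pos: [0.4983, -0.1451, 0.13]
orientation: [2.887, 1.238, 0.0]
contact_force: [-1.8, -1.5, 4.9]
grip_width: 0.011
gripper_force: 60.0
```

```bash
python3 - <<'E'
from h import *
np.set_printoptions(precision=4,suppress=True)
T=pose();s=telemetry.get_obs();print(T,np.arctan2(T[1,1],T[0,1]),s["joints"],s["moment"],s["grip_width"])
post=np.array([.504,-.2343,T[2,3]])
for n,deg in((16,87.6),):
    a=np.radians(deg/n); Rz=R.from_euler("z",-a).as_matrix()
    d=T[:3,:3].T@((Rz@(T[:3,3]-post)+post)-T[:3,3]); print(n,deg/n/6,d)
# final
Rz=R.from_euler("z",-np.radians(87.6)).as_matrix();print(Rz@(T[:3,3]-post)+post)
E
```

```text
[[ 0.6894  0.7244  0.0003  0.4983]
 [ 0.7244 -0.6894 -0.     -0.1451]
 [ 0.0002  0.0002 -1.      0.13  ]
 [ 0.      0.      0.      1.    ]] -0.7606521993868502 [-0.3581  0.3637  0.6458  2.0324 -0.2929  0.8355 -0.3056] [-0.318   0.3971  0.02  ] 0.011006224887504084
16 0.9125 [0.006  0.0061 0.    ]
[ 0.5929 -0.2248  0.13  ]
```

Call:
apply_moves([
  [0,0,0.667,0.0045,0.0044,0,-1],
  [0,0,0.667,0.0045,0.0044,0,-1],
  [0,0,0.667,0.0045,0.0044,0,-1],
  [0,0,0.667,0.0045,0.0044,0,-1],
  [0,0,0.667,0.0045,0.0044,0,-1],
  [0,0,0.667,0.0045,0.0044,0,-1],
  [0,0,0.667,0.0045,0.0044,0,-1],
  [0,0,0.667,0.0045,0.0044,0,-1],
])

```text
clock: 9.72
tcp_pos: [0.5465, -0.1557, 0.1299]
orientation: [3.117, 0.388, -0.001]
contact_force: [-3.3, -2.6, 6.5]
grip_width: 0.0106
gripper_force: 60.1
```

```bash
cat > sw.py <<'E'
from h import *
np.set_printoptions(precision=4,suppress=True)
T=pose();s=telemetry.get_obs();p=np.array([.504,-.2343]);d=T[:2,3]-p
print("r",np.hypot(*d),"swing",1.635-np.arctan2(d[1],d[0]),"yaw",np.arctan2(T[1,1],T[0,1]),"z",T[2,3],s["contact_force"],s["moment"],s["joints"],s["clock"])
E
python3 sw.py
```

```text
r 0.08929724317375505 swing 0.5598289713565745 yaw -1.323125692337017 z 0.12989340807442987 [-3.3441 -2.5597  6.4679] [-0.5104  0.802  -0.0019] [-0.4092  0.4842  0.7649  1.9239 -0.4231  0.9012 -0.7554] 9.7167
```

Tracking well; continue.

Call:
apply_moves([
  [0,0,0.667,0.0045,0.0044,0,-1],
  [0,0,0.667,0.0045,0.0044,0,-1],
  [0,0,0.667,0.0045,0.0044,0,-1],
  [0,0,0.667,0.0045,0.0044,0,-1],
  [0,0,0.667,0.0045,0.0044,0,-1],
  [0,0,0.667,0.0045,0.0044,0,-1],
  [0,0,0.667,0.0045,0.0044,0,-1],
  [0,0,0.667,0.0045,0.0044,0,-1],
])

```text
clock: 10.38
tcp_pos: [0.5818, -0.1901, 0.1298]
orientation: [-3.104, 0.487, 0.003]
contact_force: [-4.0, -0.4, 7.6]
grip_width: 0.0108
gripper_force: 60.3
```

Call:
apply_moves([
  [0,0,0.667,0.0045,0.0044,0,-1],
  [0,0,0.667,0.0045,0.0044,0,-1],
  [0,0,0.667,0.0045,0.0044,0,-1],
  [0,0,0.667,0.0045,0.0044,0,-1],
  [0,0,0.667,0.0045,0.0044,0,-1],
  [0,0,0.667,0.0045,0.0044,0,-1],
  [0,0,0.667,0.0045,0.0044,0,-1],
  [0,0,0,0,0,0,-1],
])

```text
clock: 11.05
tcp_pos: [0.5937, -0.2324, 0.1298]
orientation: [2.893, -1.225, -0.002]
contact_force: [-4.3, -0.1, 7.3]
grip_width: 0.0109
gripper_force: 60.3
```

```bash
python3 sw.py
```

```text
r 0.08975944914987108 swing 1.6140956798515758 yaw -2.372144954658445 z 0.12981125216347794 [-4.3094 -0.1309  7.2925] [-0.0338  0.7652 -0.1079] [-0.3777  0.7043  0.9885  1.7626 -0.6708  1.0543 -1.5173] 11.05
```

Call:
apply_moves([
  [0,0,0,0,0,0,0],
  [0,0,0,0,0,0,0],
  [0,0,0,0,0,0,0],
  [0,0,0,0,0,-0.02,0],
  [0,0,0,0,0,-0.03,0],
  [0,0,0,0,0,-0.03,0],
  [0,0,0,0,0,-0.03,0],
  [0,0,0,0,0,0,0],
])

```text
clock: 11.72
tcp_pos: [0.5972, -0.2333, 0.2455]
orientation: [-2.896, 1.217, -0.013]
contact_force: [0.6, -1.5, 0.5]
grip_width: 0.0424
gripper_force: 0.0
```

Call:
apply_moves([
  [0,0,0,-0.0221,-0.0093,0,0.2],
  [0,0,0,-0.0221,-0.0093,0,0.2],
  [0,0,0,-0.0221,-0.0093,0,0.2],
  [0,0,0,-0.0221,-0.0093,0,0.2],
  [0,0,0,-0.0221,-0.0093,0,0.2],
  [0,0,0,-0.0221,-0.0093,0,0.2],
  [0,0,0,-0.0221,-0.0093,0,0.2],
  [0,0,0,-0.0221,-0.0093,0,0.2],
])

```text
clock: 12.38
tcp_pos: [0.5235, -0.0517, 0.2394]
orientation: [-2.896, 1.216, 0.0]
contact_force: [0.2, 0.6, 0.1]
grip_width: 0.0515
gripper_force: 0.0
```

Call:
apply_moves([
  [0,0,0,-0.0221,-0.0093,0,0.2],
  [0,0,0,-0.0221,-0.0093,0,0.2],
  [0,0,0,-0.0221,-0.0093,0,0.2],
  [0,0,0,-0.0221,-0.0093,0,0.2],
  [0,0,0,-0.0221,-0.0093,0,0.2],
  [0,0,0,-0.0221,-0.0093,0,0.2],
  [0,0,0,-0.0221,-0.0093,0,0.2],
  [0,0,0,-0.0221,-0.0093,0,0.2],
])

```text
clock: 13.05
tcp_pos: [0.4528, 0.1267, 0.2395]
orientation: [-2.896, 1.216, 0.001]
contact_force: [0.3, -0.1, 0.1]
grip_width: 0.0511
gripper_force: 0.0
```

```bash
python3 - <<'E'
from h import *
np.set_printoptions(precision=4,suppress=True)
im=grab_frame("top");T=pose();w=grab_frame("wrist");s=telemetry.get_obs()
print(s["joints"],s["grip_width"],s["clock"],np.arctan2(T[1,1],T[0,1]))
d=T[:3,:3].T@(np.array([.4552,.1248,.011])-T[:3,3]);print("to squat",d,T[:3,3])
q=proj("wrist",[[.4552,.1248,.042]],T)[0];print(q)
a=cv2.resize(im[180:320,320:500],(540,420));b=w
o=np.zeros((400,800,3),np.uint8);o[:,:]=0;o[:,:450]=cv2.resize(im[180:300,360:495],(450,400));x=int(np.clip(q[0]-87,0,465));o[:,450:]=cv2.resize(w[120:320,x:x+175],(350,400));cv2.imwrite("pics/m3.png",o);print("crop x",x)
E
```

```text
[-1.5735  0.3039  1.4235  2.0359 -0.3431  1.0859 -2.351 ] 0.051443792336567686 13.15 -2.360476384681724
to squat [0.008  0.0019 0.228 ] [0.4513 0.1314 0.2391]
[321.2827 168.148 ]
crop x 234
```

View pics/m3.png

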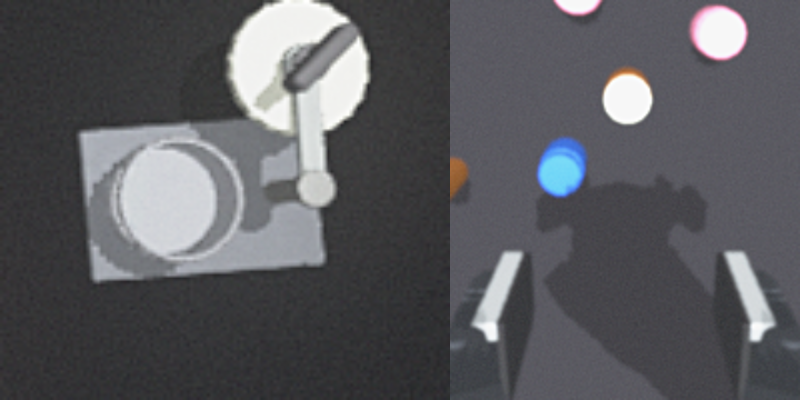

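The top view shows the lid swung well aside and the jar open. The wrist view shows the white-capped squat at (323,169), predicted (321,168). Joint 3 is close to its range, so I'll turn the tool half a turn back before descending.

Call:
apply_moves([
  [0,0,-1,0,0,0,0.2],
  [0,0,-1,0,0,0,0.2],
  [0,0,-1,0,0,0,0.2],
  [0,0,-1,0,0,0,0.2],
  [0,0,-1,0,0,0,0.2],
  [0,0,-1,0,0,0,0.2],
  [0,0,-1,0,0,0,0.2],
  [0,0,-1,0,0,0,0.2],
])

```text
clock: 13.82
tcp_pos: [0.4536, 0.1247, 0.2397]
orientation: [-3.14, -0.073, -0.0]
contact_force: [-0.9, -0.3, -0.0]
grip_width: 0.051
gripper_force: 0.0
```

Call:
apply_moves([
  [0,0,-1,0,0,0,0.2],
  [0,0,-1,0,0,0,0.2],
  [0,0,-1,0,0,0,0.2],
  [0,0,-1,0,0,0,0.2],
  [0,0,-1,0,0,0,0.2],
  [0,0,-1,0,0,0,0.2],
  [0,0,-1,0,0,0,0.2],
  [0,0,-1,0,0,0,0.2],
])

```text
clock: 14.48
tcp_pos: [0.4536, 0.1246, 0.2397]
orientation: [-2.839, -1.344, -0.0]
contact_force: [0.3, 0.5, 0.6]
grip_width: 0.0515
gripper_force: 0.0
```

Call:
apply_moves([
  [0,0,-1,0,0,0,0.2],
  [0,0,-1,0,0,0,0.2],
  [0,0,-1,0,0,0,0.2],
  [0,0,-1,0,0,0,0.2],
  [0,0,-1,0,0,0,0.2],
  [0,0,-1,0,0,0,0.2],
  [0,0,-1,0,0,0,0.2],
  [0,0,-1,0,0,0,0.2],
])

```text
clock: 15.15
tcp_pos: [0.4536, 0.1246, 0.2396]
orientation: [-2.047, -2.383, -0.0]
contact_force: [-0.5, -0.1, 0.5]
grip_width: 0.0513
gripper_force: 0.0
```

Call:
apply_moves([
  [0,0,-1,0,0,0,0.2],
  [0,0,-1,0,0,0,0.2],
  [0,0,-1,0,0,0,0.2],
  [0,0,-1,0,0,0,0.2],
  [0,0,-1,0,0,0,0.2],
  [0,0,-1,0,0,0,0.2],
  [0,0,0,0,0,0,0.2],
  [0,0,0,0,0,0,0.2],
])

```text
clock: 15.82
tcp_pos: [0.4536, 0.1246, 0.2397]
orientation: [-1.223, -2.894, -0.0]
contact_force: [0.2, -0.4, -0.2]
grip_width: 0.0513
gripper_force: 0.0
```

```bash
cat > to.py <<'E'
import sys
from h import *
np.set_printoptions(precision=4,suppress=True)
T=pose();s=telemetry.get_obs();g=np.array([float(a) for a in sys.argv[1:4]])
print("d",T[:3,:3].T@(g-T[:3,3]),"yaw",np.arctan2(T[1,1],T[0,1]),T[:3,3],T[2,2],s["joints"],s["grip_width"],s["clock"])
E
python3 to.py .4552 .1248 .011
```

```text
d [-0.001   0.0012  0.2287] yaw 0.7710777662790779 [0.4536 0.1246 0.2397] -0.9999999752868339 [-1.1545  0.1028  0.8266  2.0241 -0.0874  1.0493  0.4842] 0.05125004245657069 15.8167
```

Call:
apply_moves([
  [0,0,0,-0.001,0.0012,0.02,0.2],
  [0,0,0,0,0,0.02,0.2],
  [0,0,0,0,0,0.02,0.2],
  [0,0,0,0,0,0.02,0.2],
  [0,0,0,0,0,0.02,0.2],
  [0,0,0,0,0,0.02,0.2],
  [0,0,0,0,0,0.02,0.2],
  [0,0,0,0,0,0.02,0.2],
])

```text
clock: 16.48
tcp_pos: [0.4552, 0.125, 0.0788]
orientation: [1.222, 2.894, -0.0]
contact_force: [-0.1, 1.3, 0.2]
grip_width: 0.0515
gripper_force: 0.0
```

Call:
apply_moves([
  [0,0,0,0,0,0.015,0.2],
  [0,0,0,0,0,0.015,0.2],
  [0,0,0,0,0,0.015,0.2],
  [0,0,0,0,0,0.012,0.2],
  [0,0,0,0,0,0.0115,0.2],
  [0,0,0,0,0,0,0.2],
  [0,0,0,0,0,0,-1],
  [0,0,0,0,0,0,-1],
], grip_force=30)

```text
clock: 17.15
tcp_pos: [0.4555, 0.1251, 0.0117]
orientation: [1.219, 2.895, 0.001]
contact_force: [-2.0, -1.0, 5.9]
grip_width: 0.0282
gripper_force: 24.0
```

Call:
apply_moves([
  [0,0,0,0,0,0,-1],
  [0,0,0,0,0,0,-1],
  [0,0,0,0,0,0,-1],
  [0,0,0,0,0,0,-1],
  [0,0,0,0,0,-0.005,-1],
  [0,0,0,0,0,-0.01,-1],
  [0,0,0,0,0,-0.015,-1],
  [0,0,0,0,0,-0.015,-1],
])

```text
clock: 17.82
tcp_pos: [0.4548, 0.125, 0.0572]
orientation: [-1.218, -2.895, 0.001]
contact_force: [0.7, 0.6, -0.0]
grip_width: 0.0276
gripper_force: 29.6
```

```bash
python3 to.py .4982 -.1447 .20; python3 -c "
from h import *
print(telemetry.get_obs()['contact_force'],telemetry.get_obs()['gripper_force'])"
```

```text
d [-0.2231 -0.1577 -0.1427] yaw 0.7745593335084331 [0.4548 0.125  0.0572] -0.9999996918496336 [-0.9347  0.4338  0.6601  2.1886 -0.4394  0.6504  0.8117] 0.027550533072579316 17.8167
[ 0.74593653  0.59357175 -0.02870875] 29.589544236660004
```

Call:
apply_moves([
  [0,0,0,0,0,-0.025,-1],
  [0,0,0,0,0,-0.03,-1],
  [0,0,0,0,0,-0.03,-1],
  [0,0,0,-0.005,-0.0037,-0.03,-1],
  [0,0,0,-0.015,-0.011,-0.028,-1],
  [0,0,0,-0.0203,-0.0143,0,-1],
  [0,0,0,-0.0203,-0.0143,0,-1],
  [0,0,0,-0.0203,-0.0143,0,-1],
])

```text
clock: 18.48
tcp_pos: [0.4706, 0.0263, 0.2005]
orientation: [1.216, 2.896, 0.003]
contact_force: [0.7, 0.4, -0.6]
grip_width: 0.0275
gripper_force: 29.7
```

Call:
apply_moves([
  [0,0,0,-0.0203,-0.0143,0,-1],
  [0,0,0,-0.0203,-0.0143,0,-1],
  [0,0,0,-0.0203,-0.0143,0,-1],
  [0,0,0,-0.0203,-0.0143,0,-1],
  [0,0,0,-0.0203,-0.0143,0,-1],
  [0,0,0,-0.0203,-0.0143,0,-1],
  [0,0,0,-0.02,-0.0143,0,-1],
  [0,0,0,0,0,0,-1],
])

```text
clock: 19.15
tcp_pos: [0.4979, -0.1497, 0.2006]
orientation: [1.226, 2.89, -0.003]
contact_force: [0.1, -1.3, -0.4]
grip_width: 0.0274
gripper_force: 29.7
```

```bash
python3 to.py .4982 -.1447 .0285;python3 - <<'E'
from h import *
T=pose();w=grab_frame("wrist")
th=np.linspace(0,6.28,40)
for z,rr in((.08,.046),(.08,.042)):
    q=proj("wrist",np.c_[.4982+rr*np.cos(th),-.1447+rr*np.sin(th),0*th+z],T);cv2.polylines(w,[np.int32(q.round())],True,(0,0,255),1)
print(q.min(0),q.max(0),telemetry.get_obs()["grip_width"]);cv2.imwrite("pics/w4.png",w)
E
```

```text
d [0.0039 0.0038 0.172 ] yaw 0.7682059929600454 [ 0.4979 -0.1497  0.2006] -0.9999950045260902 [-0.576   0.311   0.9197  1.9728 -0.2921  0.9939  1.25  ] 0.027356232400837992 19.15
[285.66336364 147.05278425] [363.78652838 222.63109972] 0.027204581446267802
```

View pics/w4.png

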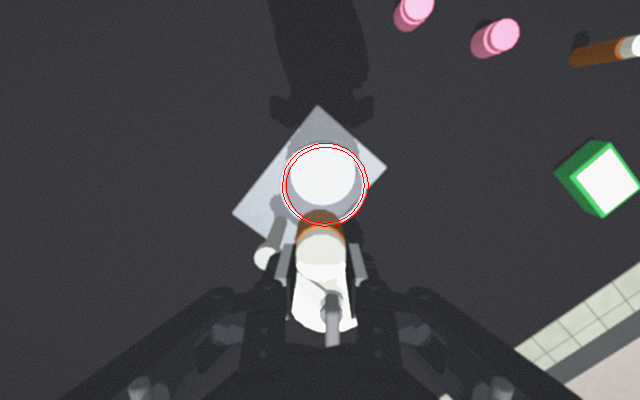

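The wrist view shows the jar rim overlay at (286–364, 147–223) lying on the visible mouth, and the squat held upright. Descending.

Call:
apply_moves([
  [0,0,0,0,0,0.01,-1],
  [0,0,0,0,0,0.015,-1],
  [0,0,0,0,0,0.015,-1],
  [0,0,0,0,0,0.015,-1],
  [0,0,0,0,0,0.015,-1],
  [0,0,0,0,0,0.015,-1],
  [0,0,0,0,0,0.01,-1],
  [0,0,0,0,0,0,-1],
])

```text
clock: 19.87
tcp_pos: [0.4966, -0.1424, 0.1022]
orientation: [-1.213, -2.893, 0.001]
contact_force: [-0.5, -0.1, 0.0]
grip_width: 0.0273
gripper_force: 29.7
```

```bash
python3 to.py .4982 -.1447 .0285
```

```text
d [-0.0031 -0.0003  0.0737] yaw 0.7767302559648743 [ 0.4966 -0.1424  0.1022] -0.9999912929792298 [-0.4646  0.4551  0.7972  2.0618 -0.45    0.8072  1.3795] 0.02734535589661336 19.8667
```

Call:
apply_moves([
  [0,0,0,-0.002,0,0.005,-1],
  [0,0,0,0,0,0.01,-1],
  [0,0,0,0,0,0.012,-1],
  [0,0,0,0,0,0.012,-1],
  [0,0,0,0,0,0.012,-1],
  [0,0,0,0,0,0.01,-1],
  [0,0,0,0,0,0.006,-1],
  [0,0,0,0,0,0.002,-1],
])

```text
clock: 20.53
tcp_pos: [0.4988, -0.1457, 0.0339]
orientation: [-1.217, -2.894, 0.001]
contact_force: [-0.4, 0.5, 0.3]
grip_width: 0.0273
gripper_force: 29.7
```

Call:
apply_moves([
  [0,0,0,0,0,0.001,-1],
  [0,0,0,0,0,0.001,-1],
  [0,0,0,0,0,0.001,-1],
  [0,0,0,0,0,0.0005,-1],
  [0,0,0,0,0,0.0005,-1],
  [0,0,0,0,0,0,-1],
  [0,0,0,0,0,0,-1],
  [0,0,0,0,0,0,-1],
])

```text
clock: 21.2
tcp_pos: [0.4997, -0.1456, 0.0314]
orientation: [1.217, 2.896, 0.0]
contact_force: [-0.1, -0.7, -0.1]
grip_width: 0.0276
gripper_force: 29.7
```

```bash
python3 to.py .4982 -.1447 .0285
```

```text
d [ 0.0017 -0.0004  0.0029] yaw 0.7749058335386124 [ 0.4997 -0.1456  0.0314] -0.9999999679902523 [-0.3609  0.5674  0.6804  2.0931 -0.5746  0.6716  1.4819] 0.02757333930883422 21.2
```

Call:
apply_moves([
  [0,0,0,0,0,0.001,-1],
  [0,0,0,0,0,0.001,-1],
  [0,0,0,0,0,0.0007,-1],
  [0,0,0,0,0,0.0005,-1],
  [0,0,0,0,0,0,-1],
  [0,0,0,0,0,0,-1],
  [0,0,0,0,0,0,-1],
  [0,0,0,0,0,0,-1],
])

```text
clock: 21.87
tcp_pos: [0.4999, -0.1461, 0.0288]
orientation: [1.218, 2.895, 0.001]
contact_force: [-1.5, -0.6, 8.5]
grip_width: 0.0276
gripper_force: 30.7
```

Call:
apply_moves([
  [0,0,0,0,0,0,-0.06],
  [0,0,0,0,0,0,-0.06],
  [0,0,0,0,0,0,-0.06],
  [0,0,0,0,0,0,-0.06],
  [0,0,0,0,0,0,-0.06],
  [0,0,0,0,0,0,-0.06],
  [0,0,0,0,0,-0.004,-0.06],
  [0,0,0,0,0,-0.008,-0.06],
])

```text
clock: 22.53
tcp_pos: [0.4989, -0.1456, 0.0399]
orientation: [-1.217, -2.895, 0.001]
contact_force: [-0.3, 1.1, 0.7]
grip_width: 0.04
gripper_force: 0.0
```

Call:
apply_moves([
  [0,0,0,0,0,-0.01,-0.06],
  [0,0,0,0,0,-0.015,-0.06],
  [0,0,0,0,0,-0.025,-0.06],
  [0,0,0,0,0,-0.03,-0.06],
  [0,0,0,0,0,-0.03,-0.06],
  [0,0,0,0,0,-0.03,-0.06],
  [0,0,0,0,0,-0.03,-0.06],
  [0,0,0,0,0,-0.03,-0.06],
])

```text
clock: 23.2
tcp_pos: [0.4991, -0.1462, 0.2424]
orientation: [1.219, 2.895, 0.001]
contact_force: [0.3, 0.3, -0.3]
grip_width: 0.0401
gripper_force: 0.0
```

```bash
python3 to.py .5937 -.2324 .24;python3 - <<'E'
from h import *
T=pose();w=grab_frame("wrist");t=grab_frame("top")
cv2.imwrite("pics/w5.png",np.hstack([cv2.resize(w[80:320,180:440],(433,400)),cv2.resize(t[180:300,360:470],(367,400))]))
print(proj("top",[[.4997,-.1455,.059],[.4982,-.1447,.08]]))
E
```

```text
d [-0.1278  0.0074  0.0024] yaw 0.7737598319339702 [ 0.4991 -0.1462  0.2424] -0.9999998249768626 [-0.63    0.2564  0.9601  1.9225 -0.238   1.0814  1.2016] 0.04005419617581883 23.2
[[411.79241636 238.65821469]
 [413.34805046 239.07897499]]
```

View pics/w5.png

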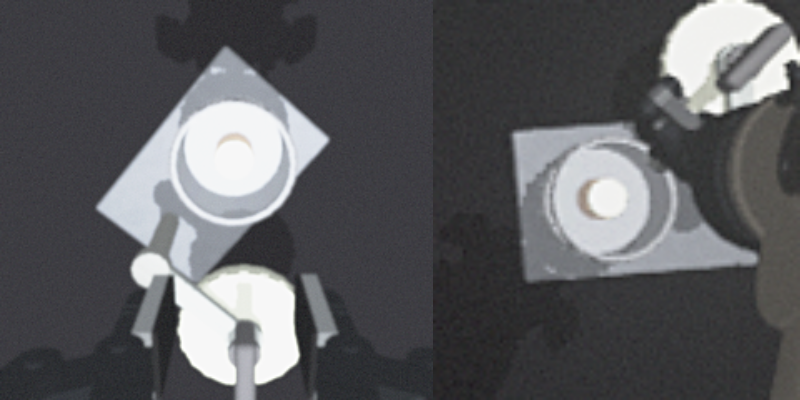

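The wrist and top views both show the squat standing upright near the centre of the jar: wrist crop (233,158), top crop (605,197). Now back to the lid wing.

Call:
apply_moves([
  [0,0,0,-0.025,0.0015,0,0],
  [0,0,0,-0.032,0.002,0,0],
  [0,0,0,-0.032,0.002,0,0],
  [0,0,0,-0.025,0.0015,0,0],
  [0,0,0,-0.0138,0.0004,0,0],
  [0,0,1,0,0,0,0],
  [0,0,1,0,0,0,0],
  [0,0,1,0,0,0,0],
], grip_force=60)

```text
clock: 23.97
tcp_pos: [0.5938, -0.2324, 0.24]
orientation: [-1.664, -2.664, 0.001]
contact_force: [-0.1, 0.3, -0.6]
grip_width: 0.0429
gripper_force: 0.0
```

Call:
apply_moves([
  [0,0,1,0,0,0,0],
  [0,0,1,0,0,0,0],
  [0,0,1,0,0,0,0],
  [0,0,1,0,0,0,0],
  [0,0,1,0,0,0,0],
  [0,0,1,0,0,0,0],
  [0,0,1,0,0,0,0],
  [0,0,1,0,0,0,0],
])

```text
clock: 24.63
tcp_pos: [0.5939, -0.2317, 0.2402]
orientation: [-2.603, -1.758, -0.0]
contact_force: [0.8, 0.5, 0.1]
grip_width: 0.0426
gripper_force: 0.0
```

Call:
apply_moves([
  [0,0,1,0,0,0,0],
  [0,0,1,0,0,0,0],
  [0,0,1,0,0,0,0],
  [0,0,1,0,0,0,0],
  [0,0,1,0,0,0,0],
  [0,0,1,0,0,0,0],
  [0,0,1,0,0,0,0],
  [0,0,1,0,0,0,0],
])

```text
clock: 25.3
tcp_pos: [0.594, -0.2315, 0.2401]
orientation: [-3.093, -0.548, 0.0]
contact_force: [0.2, -0.4, 0.1]
grip_width: 0.0428
gripper_force: 0.0
```

Call:
apply_moves([
  [0,0,1,0,0,0,0],
  [0,0,1,0,0,0,0],
  [0,0,1,0,0,0,0],
  [0,0,1,0,0,0,0],
  [0,0,1,0,0,0,0],
  [0,0,1,0,0,0,0],
  [0,0,1,0,0,0,0],
  [0,0,1,0,0,0,0],
])

```text
clock: 25.97
tcp_pos: [0.594, -0.2316, 0.2401]
orientation: [-3.049, 0.758, 0.001]
contact_force: [-0.1, 0.4, 0.5]
grip_width: 0.0431
gripper_force: 0.0
```

Call:
apply_moves([
  [0,0,1,0,0,0,0],
  [0,0,1,0,0,0,0],
  [0,0,1,0,0,0,0],
  [0,0,0,0,0,0,0],
  [0,0,0,0,0,0,0],
  [0,0,0,0,0,0,0],
  [0,0,0,0,0,0,0],
  [0,0,0,0,0,0,0],
])

```text
clock: 26.63
tcp_pos: [0.5942, -0.2318, 0.2401]
orientation: [-2.897, 1.216, 0.0]
contact_force: [0.8, -0.2, -0.3]
grip_width: 0.0427
gripper_force: 0.0
```

```bash
python3 to.py .5937 -.2328 .131; python3 - <<'E'
from h import *
T=pose();w=grab_frame("wrist")
q=proj("wrist",[[.5937,-.2328,.160]],T)[0];print(q)
x,y=int(q[0]),int(q[1])
yaw=-2.372+np.pi/2;u=np.array([np.cos(yaw),np.sin(yaw)]);v=np.array([-u[1],u[0]]);c=np.array([.5937,-.2328])
P=[np.r_[c+a*.03*u+b*.007*v,.159] for a,b in((1,1),(1,-1),(-1,-1),(-1,1))]
cv2.polylines(w,[np.int32(proj("wrist",P,T).round())],True,(0,0,255),1)
cv2.imwrite("pics/w6.png",cv2.resize(w[y-60:y+60,x-80:x+80],(640,480)))
E
```

```text
d [0.0003 0.0011 0.1091] yaw -2.3654730114261984 [ 0.5942 -0.2318  0.2401] -0.9999999893840007 [-0.5312  0.8437  1.4323  1.6616 -0.8481  1.4072 -1.3498] 0.04272416648166843 26.6333
[320.89362009 200.02920441]
```

View pics/w6.png

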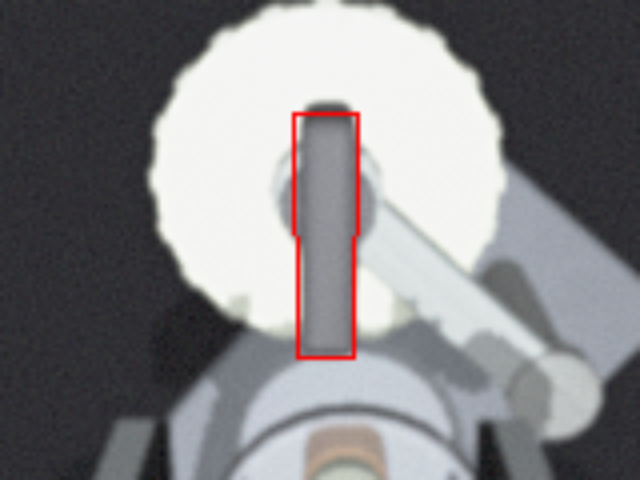

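The wrist crop shows the wing inside its predicted outline, off by under 2 px. Descending and gripping.

Call:
apply_moves([
  [0,0,0,0,0.001,0.015,0],
  [0,0,0,0,0,0.016,0],
  [0,0,0,0,0,0.016,0],
  [0,0,0,0,0,0.016,0],
  [0,0,0,0,0,0.016,0],
  [0,0,0,0,0,0.016,0],
  [0,0,0,0,0,0.014,0],
  [0,0,0,0,0,0,0],
])

```text
clock: 27.35
tcp_pos: [0.5922, -0.2313, 0.1274]
orientation: [-2.896, 1.217, 0.007]
contact_force: [0.2, 0.8, 0.2]
grip_width: 0.0425
gripper_force: 0.0
```

Call:
apply_moves([
  [0,0,0,0,0,0,-1],
  [0,0,0,0,0,0,-1],
  [0,0,0,0,0,0,-1],
  [0,0,0,0,0,0,-1],
  [0,0,0,0,0,0,-1],
  [0,0,0,0,0,0,-1],
  [0,0,0,0,0,0,-1],
  [0,0,0,0,0,0,-1],
])

```text
clock: 28.02
tcp_pos: [0.5941, -0.233, 0.1319]
orientation: [2.896, -1.217, 0.003]
contact_force: [-0.0, 0.3, 5.9]
grip_width: 0.0086
gripper_force: 60.6
```

```bash
python3 sw.py;  python3 - <<'E'
from h import *
T=pose();post=np.array([.504,-.2343,T[2,3]]);a=np.radians(4)
print(T[:3,:3].T@((R.from_euler("z",a).as_matrix()@(T[:3,3]-post)+post)-T[:3,3]))
E
```

```text
r 0.0900744497518833 swing 1.620564397513699 yaw -2.366742734594893 z 0.13194872161385957 [-0.0454  0.3275  5.8759] [-0.063   0.0382 -0.0127] [-0.4956  0.9345  1.3182  1.7684 -0.9626  1.2503 -1.2783] 28.0167
[-4.70377466e-03 -4.17159117e-03 -5.64808187e-06]
```

Call:
apply_moves([
  [0,0,-0.667,-0.0047,-0.0042,0,-1],
  [0,0,-0.667,-0.0047,-0.0042,0,-1],
  [0,0,-0.667,-0.0047,-0.0042,0,-1],
  [0,0,-0.667,-0.0047,-0.0042,0,-1],
  [0,0,-0.667,-0.0047,-0.0042,0,-1],
  [0,0,-0.667,-0.0047,-0.0042,0,-1],
  [0,0,-0.667,-0.0047,-0.0042,0,-1],
  [0,0,-0.667,-0.0047,-0.0042,0,-1],
])

```text
clock: 28.68
tcp_pos: [0.5794, -0.1857, 0.1319]
orientation: [3.118, -0.367, 0.002]
contact_force: [-1.6, -2.2, 5.6]
grip_width: 0.0087
gripper_force: 60.7
```

Call:
apply_moves([
  [0,0,-0.667,-0.0047,-0.0042,0,-1],
  [0,0,-0.667,-0.0047,-0.0042,0,-1],
  [0,0,-0.667,-0.0047,-0.0042,0,-1],
  [0,0,-0.667,-0.0047,-0.0042,0,-1],
  [0,0,-0.667,-0.0047,-0.0042,0,-1],
  [0,0,-0.667,-0.0047,-0.0042,0,-1],
  [0,0,-0.667,-0.0047,-0.0042,0,-1],
  [0,0,-0.667,-0.0047,-0.0042,0,-1],
])

```text
clock: 29.35
tcp_pos: [0.5422, -0.1531, 0.1319]
orientation: [3.098, 0.507, 0.002]
contact_force: [-0.2, -2.9, 5.6]
grip_width: 0.0088
gripper_force: 60.6
```

```bash
python3 sw.py
```

```text
r 0.08971480907539568 swing 0.5036245279746903 yaw -1.246654692493522 z 0.13190629593474043 [-0.1901 -2.8958  5.6163] [-0.6772  0.0572 -0.0603] [-0.6445  0.6747  1.1688  1.947  -0.7347  1.0282 -0.3841] 29.35
```

Call:
apply_moves([
  [0,0,-0.608,-0.0043,-0.0038,0,-1],
  [0,0,-0.608,-0.0043,-0.0038,0,-1],
  [0,0,-0.608,-0.0043,-0.0038,0,-1],
  [0,0,-0.608,-0.0043,-0.0038,0,-1],
  [0,0,-0.608,-0.0043,-0.0038,0,-1],
  [0,0,-0.608,-0.0043,-0.0038,0,-1],
  [0,0,-0.608,-0.0043,-0.0038,0,-1],
  [0,0,-0.608,-0.0043,-0.0038,0,-1],
])

```text
clock: 30.02
tcp_pos: [0.4981, -0.1445, 0.1319]
orientation: [2.871, 1.271, 0.003]
contact_force: [1.1, -1.7, 6.4]
grip_width: 0.0088
gripper_force: 60.8
```

Call:
apply_moves([
  [0,0,0,0,0,0,-1],
  [0,0,0,0,0,0,-1],
  [0,0,0,0,0,0,-1],
  [0,0,0,0,0,0,-1],
  [0,0,0,0,0,0,-1],
  [0,0,0,0,0,0,-1],
  [0,0,0,0,0,0,-1],
  [0,0,0,0,0,0,-1],
])

```text
clock: 30.68
tcp_pos: [0.498, -0.1446, 0.1318]
orientation: [2.874, 1.265, 0.001]
contact_force: [-1.4, -1.3, 8.2]
grip_width: 0.0088
gripper_force: 62.3
```

```bash
python3 sw.py; python3 to.py .4983 -.1451 .13
```

```text
r 0.08994058978969979 swing -0.0023927035886628367 yaw -0.741400215627678 z 0.13179853896794813 [-1.4472 -1.3038  8.2183] [-0.2905  0.1494 -0.0156] [-0.6565  0.5271  1.0929  2.0467 -0.5936  0.9239  0.0186] 30.6833
d [-0.0002  0.0006  0.0018] yaw -0.741400215627678 [ 0.498  -0.1446  0.1318] -0.9999989523909596 [-0.6565  0.5271  1.0929  2.0467 -0.5936  0.9239  0.0186] 0.008802409279254518 30.6833
```

Call:
apply_moves([
  [0,0,0.82,0,0,0.0005,-1],
  [0,0,0.82,0,0,0.0005,-1],
  [0,0,0.82,0,0,0.0005,-1],
  [0,0,0.82,0,0,0.0005,-1],
  [0,0,0.82,0,0,0.0005,-1],
  [0,0,0.82,0,0,0.0005,-1],
  [0,0,0.82,0,0,0.0005,-1],
  [0,0,0.82,0,0,0.0005,-1],
])

```text
clock: 31.35
tcp_pos: [0.4983, -0.1452, 0.1279]
orientation: [3.131, 0.217, 0.003]
contact_force: [-0.1, -3.9, 6.2]
grip_width: 0.0091
gripper_force: 61.1
```

Call:
apply_moves([
  [0,0,0.82,0,0,0.0005,-1],
  [0,0,0.82,0,0,0.0005,-1],
  [0,0,0.82,0,0,0.0005,-1],
  [0,0,0.82,0,0,0.0005,-1],
  [0,0,0.82,0,0,0.0005,-1],
  [0,0,0.82,0,0,0.0005,-1],
  [0,0,0.82,0,0,0.0005,-1],
  [0,0,0.82,0,0,0.0005,-1],
])

```text
clock: 32.02
tcp_pos: [0.4981, -0.1458, 0.1238]
orientation: [3.021, -0.851, 0.004]
contact_force: [0.7, -5.4, 5.4]
grip_width: 0.0087
gripper_force: 60.5
```

Call:
apply_moves([
  [0,0,0.4,0,0,0,-1],
  [0,0,0,0,0,0,-1],
  [0,0,0,0,0,0,-1],
  [0,0,0,0,0,0,-1],
  [0,0,0,0,0,0,-1],
  [0,0,0,0,0,0,-1],
  [0,0,0,0,0,0,-1],
  [0,0,0,0,0,0,-1],
])

```text
clock: 32.68
tcp_pos: [0.4983, -0.1458, 0.1239]
orientation: [3.004, -0.907, 0.005]
contact_force: [0.8, -5.6, 4.9]
grip_width: 0.0087
gripper_force: 60.2
```

```bash
python3 sw.py
```

```text
r 0.08865872053728956 swing -1.8351399794669376e-05 yaw -2.1570050641473193 z 0.12389964208173393 [ 0.7977 -5.5578  4.9274] [-1.1947 -0.29    0.1956] [-0.7575  0.801   1.3851  2.0572 -0.9057  1.1077 -1.0936] 32.6833
```

Call:
apply_moves([
  [0,0,0.4,0,0,0,-1],
  [0,0,0.4,0,0,0,-1],
  [0,0,0,0,0,0,-1],
  [0,0,0,0,0,0,-1],
  [0,0,0,0,0,0,-1],
  [0,0,0,0,0,0,-1],
  [0,0,0,0,0,0,-1],
  [0,0,0,0,0,0,-1],
])

```text
clock: 33.35
tcp_pos: [0.499, -0.1455, 0.1245]
orientation: [2.965, -1.032, 0.007]
contact_force: [2.2, -3.0, 9.7]
grip_width: 0.0
gripper_force: 4.9
```

```bash
python3 sw.py
```

```text
r 0.0889674186986257 swing 0.0077727582682396434 yaw -2.2407880969580756 z 0.12447972863512574 [ 2.2016 -3.0268  9.7029] [-0.6925 -0.378  -0.015 ] [-0.7594  0.811   1.3949  2.0563 -0.9159  1.1179 -1.1686] 33.35
```

```bash
python3 - <<'E'
from h import *
s=telemetry.get_obs();print(s["grip_width"],s["gripper_force"],s["clock"])
w=grab_frame("wrist");t=grab_frame("scene")
cv2.imwrite("pics/w7.png",np.hstack([cv2.resize(w[130:370,200:440],(400,400)),cv2.resize(t[90:190,250:350],(400,400))]))
E
```

```text
4.430885006569761e-06 4.946352811813952 33.35
```

View pics/w7.png

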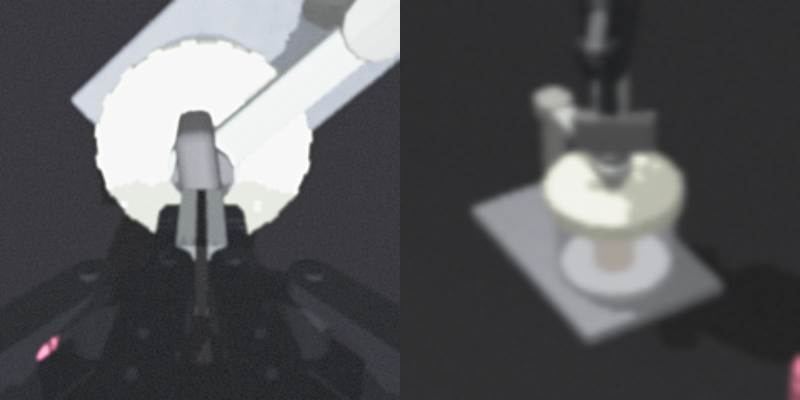

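The wrist view shows the fingers still astride the wing, slightly twisted against it, so the lid is at its stop. The scene view shows the lid seated and the bottle upright inside the jar. Releasing and backing off.

Call:
apply_moves([
  [0,0,0,0,0,0,0.1],
  [0,0,0,0,0,0,0.1],
  [0,0,0,0,0,0,0.1],
  [0,0,0,0,0,0,0.1],
  [0,0,0,0,0,-0.01,0.1],
  [0,0,0,0,0,-0.02,0.1],
  [0,0,0,0,0,-0.03,0.1],
  [0,0,0,0,0,-0.03,0.1],
])

```text
clock: 34.12
tcp_pos: [0.4958, -0.1438, 0.2128]
orientation: [2.964, -1.032, -0.006]
contact_force: [0.5, 0.5, 0.5]
grip_width: 0.0468
gripper_force: 0.0
```

Call:
apply_moves([
  [0,0,-0.5,0,0,-0.03,0.1],
  [0,0,-0.5,0,0,0,0.1],
  [0,0,-0.5,0,0,0,0.1],
  [0,0,-0.5,0,0,0,0.1],
  [0,0,0,0,0,0,0.1],
  [0,0,0,0,0,0,0.1],
  [0,0,0,0,0,0,0.1],
  [0,0,0,0,0,0,0.1],
])

```text
clock: 34.78
tcp_pos: [0.497, -0.1438, 0.2427]
orientation: [3.058, -0.717, -0.001]
contact_force: [0.2, -0.6, -0.1]
grip_width: 0.0471
gripper_force: 0.0
```

```bash
python3 sw.py; python3 - <<'E'
from h import *
T=pose();w=grab_frame("wrist")
u=np.array([np.cos(-.536),np.sin(-.536)]);v=np.array([-u[1],u[0]]);c=np.array([.4982,-.1447])
P=[np.r_[c+a*.03*u+b*.007*v,.151] for a,b in((1,1),(1,-1),(-1,-1),(-1,1))]
q=proj("wrist",P,T);x,y=q.mean(0).astype(int);cv2.polylines(w,[np.int32(q.round())],True,(0,0,255),1)
cv2.imwrite("pics/w8.png",cv2.resize(w[y-60:y+60,x-80:x+80],(640,480)))
E
```

```text
r 0.09074586187042376 swing -0.013102769638198453 yaw -2.0313979987014337 z 0.24272899063892422 [ 0.223  -0.5925 -0.0881] [ 0.0175 -0.03    0.0046] [-0.8621  0.4911  1.4007  1.9342 -0.5277  1.1727 -1.2925] 34.7833
```

View pics/w8.png

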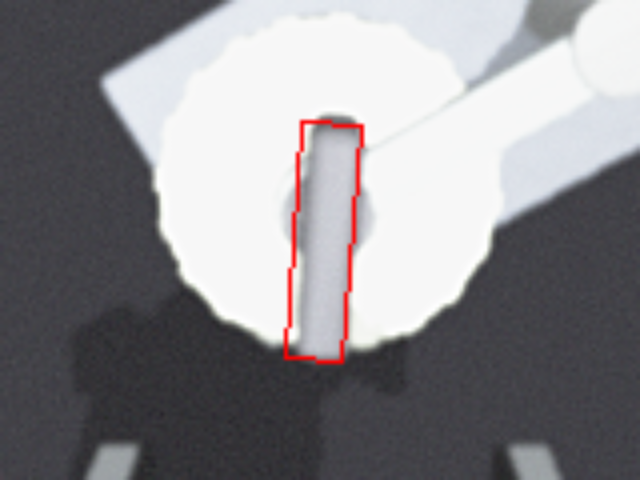

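The wing matches the closed-position outline to about 0.01 rad, with the same 1 px offset as at the start. The lid is home and the arm is clear.

```bash
python3 -c "
from h import *
print(order.hand_in())"
```

```text
the job is handed in; nothing more can be done
None
```

I handed the job in at about 35 s on the robot clock: the squat bottle stands upright in the jar, the lid is swung back and screwed fully home as far as the last pictures show, the other items weren't touched, and the hand-in returned no verdict.

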